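# Fish the long paddle out of the chest

## Task

The long wooden paddle lies on the floor of the dark chest, partly under its fixed half cover, and is longer than the open hatch: take it by the shaft, tilt it and bring it out blade first. Carry it to the steel bowl and finish while still holding it there, roughly level, right way up, the blade over the middle of the bowl and a little above the rim, touching nothing. Leave the bowl and everything else where they are.

Things in the scene. Friction and masses are not known exactly. Their poses are not given: they have to be found in the camera images.
- paddle_grip (a point): Place to grasp on the light wooden paddle's shaft, mid-thickness, near its centre of mass, 10 mm above its flat underside. Axes: x towards the blade, y across, z out of the upper face. Shaft 22 mm wide, 20 mm high, from 160 mm behind (handle end) to 45 mm ahead. Paddle about 0.1 kg, 280 mm long.
- paddle_blade (a point): Centre of the paddle's flat blade (80 long, 60 wide, 12 mm thick), 80 mm ahead (+x) of paddle_grip, half-way up the blade's thickness, 6 mm above the underside. Axes as paddle_grip.
- paddle_tip (a point): Middle of the blade's front edge, 120 mm ahead (+x) of paddle_grip, 6 mm above the underside. Axes as paddle_grip.
- chest_floor (a point): Centre of the inner floor of the fixed dark wooden chest, 8 mm above the table. Axes: x along the chest, away from the robot, from half cover to hatch; y across; z up. Inside 295 mm (x) by 180 mm (y); walls 8 mm thick, tops 72 mm above the table. The paddle starts flat on this floor, handle end under the cover, blade in the hatch, along x within 3 degrees.
- hatch_edge (a point): Middle of the half cover's lower edge at the hatch: 52.5 mm before (-x) chest_floor, 56 mm above it. The fixed cover, 8 mm thick, top flush with the walls, closes the 95 mm of the inside nearest the robot; the other 200 x 180 mm are the open hatch. Axes as chest_floor.
- bowl: Round open steel bowl, 140 mm across the rim, 60 mm high, loose (0.3 kg). Origin at the centre of its underside, on the table. It stands to the left or to the right of the chest; a lidded glass jar stands on the other side.
- jar: Bystander: glass jar with steel lid, 84 mm across, 125 mm high. Origin at the centre of its underside.
- mug: Bystander: white mug, 74 mm across, 85 mm high. Origin at the centre of its underside.
- carton: Bystander: closed cardboard carton 100 x 130 x 75 mm high. Origin at the centre of its underside.
- ledger: Bystander: blue cloth-bound book lying flat, 105 x 150 x 18 mm. Origin at the centre of its underside.
- spoon: Bystander: short wooden spoon lying crosswise on the table beyond the chest, about 200 mm long, x along it. Origin at its underside.
- tin: Bystander: plain flat tin can, 72 mm across, 45 mm high. Origin at the centre of its underside.
- paddle: The paddle as a whole; origin on its underside, half-way along, 20 mm behind (-x) paddle_grip. Axes as paddle_grip.
- chest: The chest as a whole, outside 311 x 196 x 72 mm; origin at the centre of its underside, on the table. Axes as chest_floor.
Mind the look-alikes: they are no part of the job. What is meant by the bowl is not blue or yellow, and is the larger of those in its own colour.

How it is judged:
On the way:
1. the blade is up out of the hatch while the handle end is still under the half cover (z of paddle_tip in the frame of chest above 0.078 m and x of paddle in the frame of chest below 0.06 m and angle between paddle's own z axis and vertical below 0.6 rad), for 0.1 s.
At the end, for the whole second after the job is handed in: Paddle gripped and still, upper face up, within 20 deg of level; blade centre within 40 mm of the bowl's axis, 72 to 200 mm above the table (rim at 60); tip above 70 mm, paddle's middle above 75 mm; touching only the fingers; bowl upright; nothing else shifted over 30 mm (horizontal distance between paddle_blade and bowl below 0.04 m and height (world z) of paddle_blade between 0.072 and 0.2 m and height (world z) of paddle_tip above 0.07 m and height (world z) of paddle above 0.075 m and angle between paddle's own z axis and vertical below 0.35 rad and contact force between paddle and the fingers above 1 N and contact force between paddle and bowl below 0.2 N and contact force between paddle and chest below 0.2 N and contact force between paddle and jar below 0.2 N and contact force between paddle and mug below 0.2 N and contact force between paddle and carton below 0.2 N and contact force between paddle and ledger below 0.2 N and contact force between paddle and spoon below 0.2 N and contact force between paddle and tin below 0.2 N and linear speed of paddle below 0.03 m/s and angle between bowl's own z axis and vertical below 0.1 rad); the arm keeps its last pose, push and grip.
It fails at once if the bowl is shifted more than 30 mm (distance of bowl from where it was at the start of the episode above 0.03 m).
It fails at once if a bystander is shifted more than 30 mm (distance of any of jar, mug, carton, ledger, spoon, tin from where it was at the start of the episode above 0.03 m).
It also fails if it takes over 46 s, if anything falls off the work surface, if the arm or the gripper's body presses on something with over 40 N, if the wrist force passes 120 N, or if a joint passes its speed limit or range.

## Robot

A 6-joint arm with a two-finger parallel gripper is mounted at the origin on the work surface. World frame = base frame: x ahead of the robot, y to its left, z up, the work surface at z = 0. Lengths are in m, angles in rad, forces in N, time in s.
With the tool pointing down it reaches from about 0.325 to 0.9 m from the base axis. Payload 6.1 kg.
Tool frame: the origin (TCP) lies at the centre of the arm's flange, where the gripper is bolted on; the fingertips stand 173 mm ahead of it and the grasp point (between the pads) lies 155 mm ahead of it; z points along the fingers, y is the direction in which the jaws open and shut (so a half turn about z gives the same grasp; the last joint's range is limited). The gripper opens to 85 mm and grips with 20 to 120 N. Pads are 22 mm wide; open, the fingers measure 114 mm over their backs; the gripper's body (76 mm by 85 mm) begins 54 mm behind the grasp point. The pads swing forward as they close: fully open they stand 13 mm farther back than shut.
Start: joints at [1.008, 0.22, 1.526, -0, 1.395, -0.126], TCP at [0.264, 0.566, 0.405] pointing down, gripper open.
Joint ranges: [-2.98, 2.98], [-0.91, 2.08], [0.09, 2.57], [-1.24, 4.39], [0.2, 2.65], [-2.68, 2.68]. Speed limits (rad/s): [2.57, 2.57, 3.01, 3.14, 3.14, 3.14].

## Interface

Orientations are given as a 3x3 rotation matrix whose columns are the frame's x, y, z axes.
In Python, from plant import sense, capture, hand_in gives the robot as it stands.
- The arm moves only by the tool send_rows, never from a script. Its argument "plan" is a list of rows, each a list of 7 numbers: the shift along the tool's x, y, z in mm, then the turn, a rotation vector about the tool's x, y, z in rad, then the finger opening in mm, from 0 to 85.4. A call has 1 to 5 rows; each row shifts and turns the commanded pose from where the row before left it, along the tool's axes as they then stand; what a row does not reach is not made up. A row lasts 1/12 s, in which the tool goes at most 41.7 mm and 7.16 degrees, less where a joint would pass 70% of its speed; a pose out of reach is approached as far as the arm can. A call is refused whole if a number of a shift passes 41.7 or a number of a turn 0.125, either way. A call with a gripper value outside its range is refused whole. The fingers move at their own pace and stop on an object; the grip force is fixed at half the most. Time passes only in rows, so rows that do not move let the fingers close. It gives the time, the measured TCP pose, the force and the opening at its end, in the units of the state.
- sense(): the state, without advancing time (a new reading comes with each control period).
- capture(name): name is "scene" or "side" or "wrist"; returns a dict with "image" (480x640x3 uint8, blue, green, red), "fx", "fy", "cx", "cy" (pixels), "pose" (4x4, takes a point from camera to world coordinates); the wrist camera has in their place "T_tool_cam" (4x4, takes a point from camera to tool coordinates, whose origin is the TCP and whose axes are the flange's). Camera axes: x right, y down, z forward; pixel columns grow to the right and rows downward; lengths in m; the calibration is good to about 2 mm. A picture is of the moment at which its call begins: read the wrist's pose just before it. There is no depth.
- hand_in(): hands the job in, once; it reports no verdict.
The state is a dict: "clock": time; "joint_positions": joint angles; "joint_vel": joint speeds; "tau": joint torques, N m; "ee_pos": TCP position; "orientation": TCP orientation; "force": force on the tool from outside, world axes, zero at the start; "torque": the same for the moment, N m; "finger_gap": finger opening in m.
Only numpy, scipy, OpenCV 4.12 (cv2) and the standard library are available. Lean on these libraries where they do the work, as an engineer would, in place of code of your own. Each camera call takes 0.05 s, during which the arm holds its last target.

## Working session

There is one attempt and no reset: what is moved stays moved. The work goes in short steps, Python scripts to look and compute and a tool call to move; the robot and the scene stay as the last step left them, time stands still between calls to the robot, and variables do not carry over. Pictures are saved under pics/ and viewed, and the job is handed in when it is done.

Besides the shell and the picture viewer there is one more tool, called after "Request:" as name([rows], argument=value, ...), one row to a line, values as JSON. send_rows: Moves the arm, as the interface text tells. Its arguments: {"type":"object","properties":{"plan":{"type":"array","items":{"type":"array","items":{"type":"number"}}}},"required":["plan"]}

```bash
mkdir -p pics; ls
python3 - <<'E'
from plant import sense,capture
import cv2,pickle
s=sense();print(s)
for n in("scene","side"):
    c=capture(n);cv2.imwrite(f"pics/{n}0.png",c["image"]);pickle.dump(c,open(f"pics/{n}0.pkl","wb"));print(n,c["fx"],c["cx"],c["cy"],c["pose"].round(3).tolist())
E
```

```text
pics
{'clock': 0.0, 'joint_positions': array([ 1.00787846e+00,  2.21246533e-01,  1.52763920e+00, -2.99810984e-05,
        1.39470392e+00, -1.26104136e-01]), 'joint_vel': array([ 0.00061577,  0.0011194 ,  0.00031738, -0.00047512,  0.000654  ,
        0.00056133]), 'tau': array([-1.08164673e-03, -4.96892917e+01, -3.89401853e+01, -1.41638802e-04,
        1.11880543e-02,  4.28901399e-05]), 'ee_pos': array([0.26426969, 0.56607345, 0.4035714 ]), 'orientation': array([[-9.06106344e-01,  4.23048710e-01, -1.04075146e-03],
       [ 4.23049932e-01,  9.06104767e-01, -1.70462323e-03],
       [ 2.21891199e-04, -1.98485976e-03, -9.99998006e-01]]), 'force': array([ 0.21043268, -0.70499028, -0.05024559]), 'torque': array([0.00040141, 0.01857273, 0.00784205]), 'finger_gap': 0.08551336205625877}
scene 615.4809982748955 321.88795768901826 244.87149630401694 [[-0.386, 0.519, -0.763, 1.544], [0.922, 0.214, -0.322, 0.508], [-0.004, -0.828, -0.561, 0.825], [0.0, 0.0, 0.0, 1.0]]
side 447.04833622414736 313.31103150958 248.50152125472135 [[0.812, -0.355, 0.463, 0.012], [-0.583, -0.523, 0.622, -0.598], [0.021, -0.775, -0.632, 0.766], [0.0, 0.0, 0.0, 1.0]]
```

View pics/scene0.png

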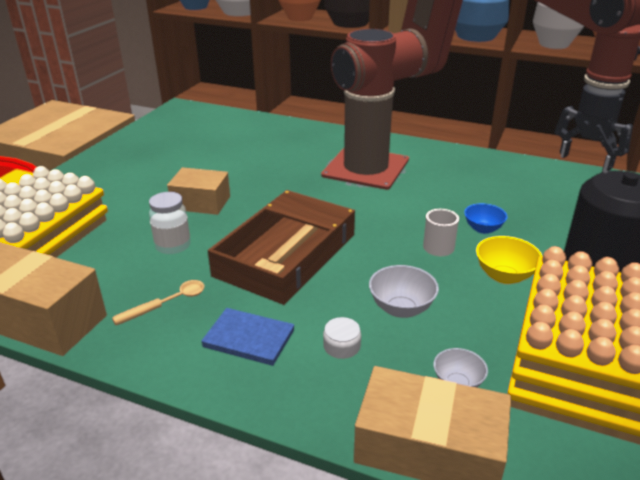

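View pics/side0.png

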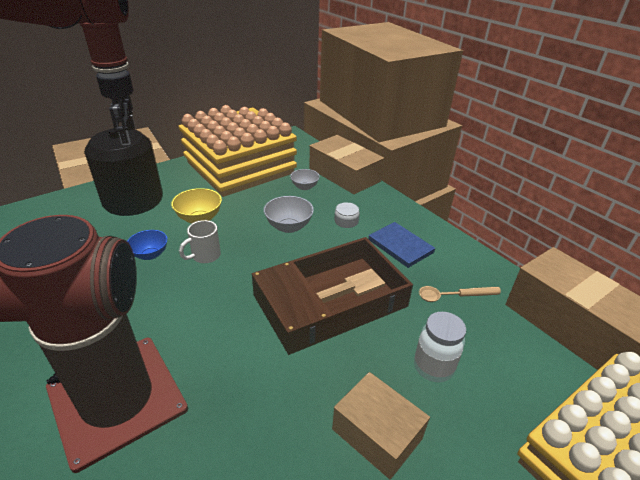

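Bowl candidates in the scene view are the grey-steel one at (403,292), a small steel one at (460,370), blue at (486,219) and yellow at (508,260). The one at (403,292) fits, as it is neither blue nor yellow and is the larger of the two steel bowls. I'll confirm it and the chest details in enlarged crops.

Run:
```python
import cv2,numpy as np
a=cv2.imread("pics/scene0.png");b=cv2.imread("pics/side0.png")
def crop(im,x0,y0,x1,y1,w):
    return cv2.resize(im[y0:y1,x0:x1],None,fx=w,fy=w,interpolation=cv2.INTER_CUBIC)
cv2.imwrite("pics/c1.png",crop(a,200,180,360,300,5))
cv2.imwrite("pics/c2.png",crop(b,245,225,415,350,4.7))
cv2.imwrite("pics/c3.png",np.hstack([crop(a,360,260,500,400,2.8),crop(b,255,160,395,300,2.8)]))
```

```text
(no output)
```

View pics/c1.png

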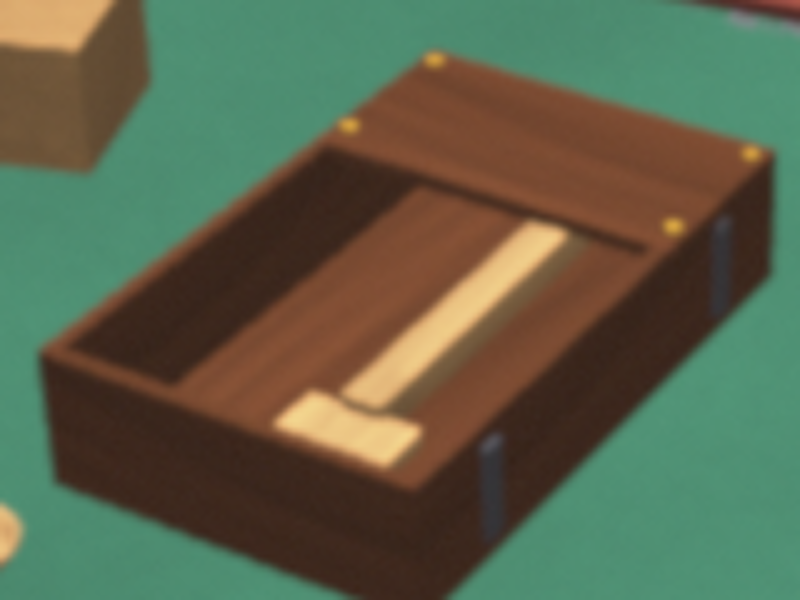

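View pics/c2.png

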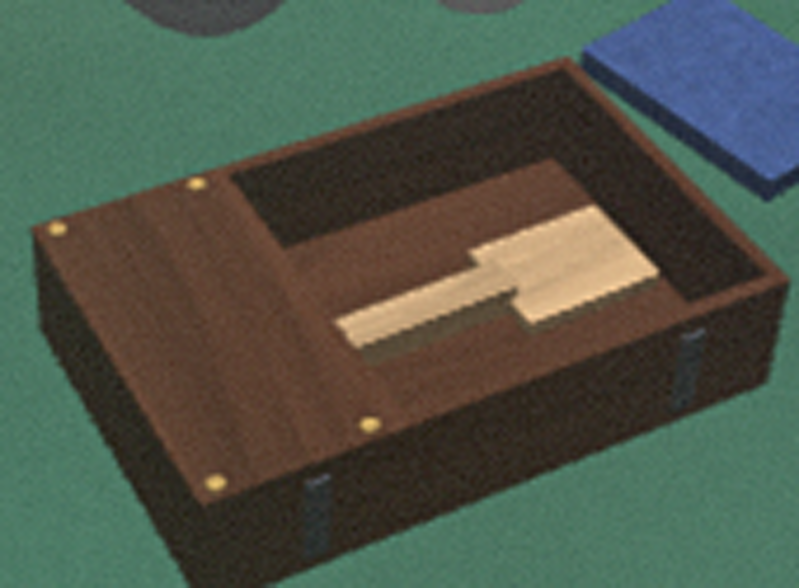

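View pics/c3.png

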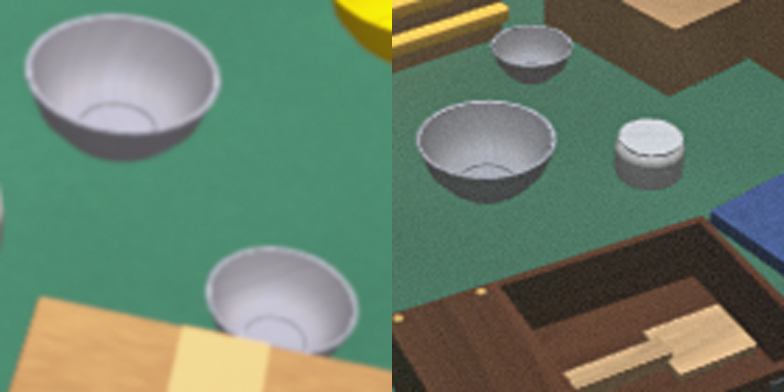

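The larger steel bowl is confirmed: it is clearly bigger than the other grey one. The paddle lies with its blade in the hatch. Next I measure positions.

```bash
cat > h.py <<'E'
import numpy as np,cv2,pickle
def ray(c,uv,z,P=None):
    P=c["pose"] if P is None else P
    d=P[:3,:3]@np.array([(uv[0]-c["cx"])/c["fx"],(uv[1]-c["cy"])/c["fy"],1]);o=P[:3,3]
    return o+d*(z-o[2])/d[2]
E
python3 - <<'E'
from h import *
sc=pickle.load(open("pics/scene0.pkl","rb"));sd=pickle.load(open("pics/side0.pkl","rb"))
f=lambda p:(245+(p[0]+.5)/4.7-.5,225+(p[1]+.5)/4.7-.5)
g=lambda p:(200+(p[0]+.5)/5-.5,180+(p[1]+.5)/5-.5)
for n,p in dict(rl=(35,230),rr=(205,503),fl=(567,60),fr=(787,282)).items(): print("side",n,ray(sd,f(p),.072).round(4))
for n,p in dict(rr=(432,55),rl=(775,155),fr=(42,352)).items(): print("scene",n,ray(sc,g(p),.072).round(4))
for n,p,z in [("tipL",(597,207),.020),("tipR",(658,272),.020),("backL",(470,250),.02),("shL",(337,322),.028),("shR",(360,348),.028),("shL2",(482,266),.028),("shR2",(505,292),.028)]: print(n,ray(sd,f(p),z).round(4))
for n,p,z in [("tipR",(275,425),.02),("tipL",(388,467),.02),("bL",(421,428),.02),("bR",(312,390),.02),("shR",(527,222),.028),("shL",(570,234),.028),("shR2",(342,395),.028),("shL2",(380,407),.028)]: print("scene",n,ray(sc,g(p),z).round(4))
# bowl rims: grey mask contour -> project rim
for nm,c,roi in(("scene",sc,(365,265,445,325)),("side",sd,(258,190,320,236))):
    im=c["image"];h=cv2.cvtColor(im,cv2.COLOR_BGR2HSV)
    m=((h[...,1]<70)).astype(np.uint8);mm=np.zeros_like(m);x0,y0,x1,y1=roi;mm[y0:y1,x0:x1]=m[y0:y1,x0:x1]
    n,l,st,ct=cv2.connectedComponentsWithStats(mm);k=1+np.argmax(st[1:,4]);print(nm,st[k])
    ys,xs=np.where(l==k)
    # leftmost / rightmost / topmost rim points
    pts=[]
    for x in range(xs.min(),xs.max()+1):
        pts.append(ray(c,(x,ys[xs==x].min()-.5),.06)[:2])
    pts=np.array(pts);A=np.c_[2*pts,np.ones(len(pts))];s=np.linalg.lstsq(A,(pts**2).sum(1),rcond=None)[0]
    print(s[:2],np.sqrt(s[2]+s[:2]@s[:2]))
    from scipy.optimize import least_squares
    print(least_squares(lambda q:np.hypot(*(pts-q).T)-.07,s[:2],loss='soft_l1',f_scale=.002).x)
# others rough
for n,uv,z in [("mugtop",(441,218),.085),("tintop",(342,330),.045),("jartop",(166,203),.125),("ledger",(249,335),.018),("carton",(199,185),.075),("spoonhead",(191,288),0),("spoonend",(117,319),0)]: print(n,ray(sc,uv,z).round(3))
E
```

```text
side rl [0.3523 0.0905 0.072 ]
side rr [ 0.3265 -0.1001  0.072 ]
side fl [0.6571 0.0475 0.072 ]
side fr [ 0.6305 -0.1442  0.072 ]
scene rr [ 0.3302 -0.1009  0.072 ]
scene rl [0.3563 0.0919 0.072 ]
scene fr [ 0.6315 -0.1435  0.072 ]
tipL [ 0.6342 -0.011   0.02  ]
tipR [ 0.6268 -0.0669  0.02  ]
backL [0.5568 0.0011 0.02  ]
shL [ 0.4635 -0.0089  0.028 ]
shR [ 0.4623 -0.0298  0.028 ]
shL2 [ 0.5485 -0.0182  0.028 ]
shR2 [ 0.5461 -0.0396  0.028 ]
scene tipR [ 0.5784 -0.0621  0.02  ]
scene tipL [ 0.5873 -0.0017  0.02  ]
scene bL [ 0.5556 -0.0009  0.02  ]
scene bR [ 0.5481 -0.0593  0.02  ]
scene shR [ 0.3921 -0.022   0.028 ]
scene shL [0.3942 0.0016 0.028 ]
scene shR2 [ 0.5563 -0.0394  0.028 ]
scene shL2 [ 0.5581 -0.0196  0.028 ]
scene [ 369  265   70   53 2859]
[0.57330684 0.27667793] 0.07096363181430755
[0.57224134 0.27637213]
side [ 263  195   51   38 1453]
[0.57528278 0.28084263] 0.07110829667622516
[0.57600857 0.28195819]
mugtop [0.333 0.293 0.085]
tintop [0.731 0.205 0.045]
jartop [ 0.57  -0.284  0.125]
ledger [0.785 0.035 0.018]
carton [ 0.393 -0.316  0.075]
spoonhead [ 0.684 -0.163  0.   ]
spoonend [ 0.828 -0.247  0.   ]
```

Results in metres:
- **Chest:** centre (0.493, -0.027), yaw about -0.14 rad.
- **Paddle:** yaw about -0.12 rad, grip point near (0.512, -0.024, 0.018).
- **Bowl:** (0.574, 0.279).

I'll move above the chest and refine with the wrist camera.

Request:
send_rows([
  [-29.6, -26.9, 0, 0, 0, 0, 85],
  [-29.6, -26.9, 0, 0, 0, 0, 85],
  [-29.6, -26.9, 0, 0, 0, 0, 85],
  [-29.6, -26.9, 0, 0, 0, 0, 85],
  [-29.6, -26.9, 0, 0, 0, 0, 85],
])

```text
clock: 0.52
ee_pos: [0.3416, 0.3801, 0.4041]
orientation: [[-0.906, 0.422, -0.001], [0.422, 0.906, -0.001], [0.0, -0.001, -1.0]]
force: [0.4, 0.3, 0.1]
finger_gap: 0.085
```

Request:
send_rows([
  [-29.6, -26.9, 0, 0, 0, 0, 85],
  [-29.6, -26.9, 0, 0, 0, 0, 85],
  [-29.6, -26.9, 0, 0, 0, 0, 85],
  [-29.6, -26.9, 0, 0, 0, 0, 85],
  [-29.6, -26.9, 0, 0, 0, 0, 85],
])

```text
clock: 0.93
ee_pos: [0.4189, 0.1955, 0.4045]
orientation: [[-0.906, 0.423, -0.0], [0.423, 0.906, -0.0], [0.0, -0.0, -1.0]]
force: [0.8, 0.4, 0.5]
finger_gap: 0.0848
```

Request:
send_rows([
  [-29.6, -26.9, 0, 0, 0, 0, 85],
  [-29.6, -26.9, 0, 0, 0, 0, 85],
  [-29.6, -26.9, 0, 0, 0, 0, 85],
  [-29.6, -26.9, 0, 0, 0, 0, 85],
  [-29.6, -26.9, 0, 0, 0, 0, 85],
])

```text
clock: 1.35
ee_pos: [0.4962, 0.0109, 0.4045]
orientation: [[-0.906, 0.423, -0.0], [0.423, 0.906, 0.0], [0.0, 0.0, -1.0]]
force: [0.2, 0.2, -0.5]
finger_gap: 0.085
```

Request:
send_rows([
  [-29.6, -26.9, 0, 0, 0, 0, 85],
  [0, 0, 0, 0, 0, -0.11, 85],
  [0, 0, 0, 0, 0, -0.11, 85],
  [0, 0, 0, 0, 0, -0.097, 85],
  [0, 0, 0, 0, 0, 0, 85],
])

```text
clock: 1.77
ee_pos: [0.5113, -0.0245, 0.4041]
orientation: [[-0.993, 0.117, -0.001], [0.117, 0.993, 0.0], [0.001, 0.0, -1.0]]
force: [-0.6, -0.4, -0.7]
finger_gap: 0.0852
```

Request:
send_rows([
  [0, 0, 0, 0, 0, 0, 85],
  [0, 0, 0, 0, 0, 0, 85],
])

```text
clock: 1.93
ee_pos: [0.5113, -0.0239, 0.4045]
orientation: [[-0.993, 0.122, -0.0], [0.122, 0.993, 0.0], [0.0, 0.0, -1.0]]
force: [0.2, 0.2, 0.6]
finger_gap: 0.0853
```

Run:
```python
from plant import sense,capture
import cv2,pickle
s=sense();print(s["clock"],s["ee_pos"],s["orientation"].round(4).tolist(),s["joint_positions"].round(3))
c=capture("wrist");c["s"]=s;cv2.imwrite("pics/w1.png",c["image"]);pickle.dump(c,open("pics/w1.pkl","wb"));print(c["fx"],c["T_tool_cam"].round(3).tolist())
```

```text
1.9333 [ 0.51134646 -0.02385743  0.40449221] [[-0.9925, 0.1221, -0.0004], [0.1221, 0.9925, 0.0001], [0.0004, 0.0, -1.0]] [-0.201 -0.052  1.817  0.     1.377 -1.649]
378.80287980237006 [[-0.001, -0.951, -0.308, 0.079], [1.0, -0.002, 0.001, -0.001], [-0.001, -0.308, 0.951, 0.031], [0.0, 0.0, 0.0, 1.0]]
```

View pics/w1.png

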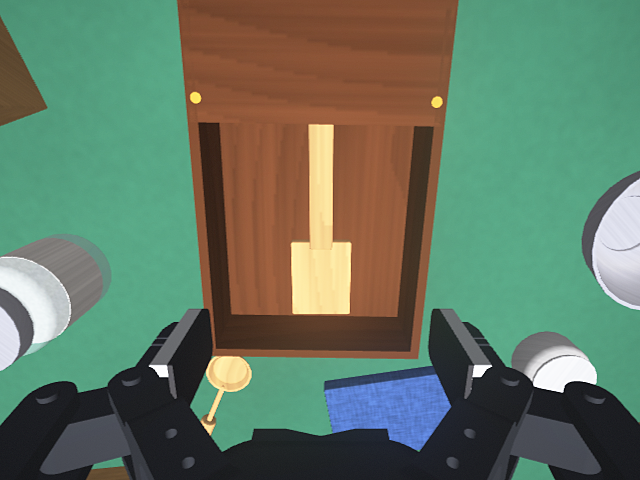

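The wrist view shows the paddle's tip corners at about (292,314) and (350,315), its back corners at (291,242) and (351,242), and the shaft between columns 309 and 333 from row 124 to 248.

Run:
```python
from h import *
c=pickle.load(open("pics/w1.pkl","rb"));s=c["s"]
T=np.eye(4);T[:3,:3]=s["orientation"];T[:3,3]=s["ee_pos"];P=T@c["T_tool_cam"]
im=c["image"];h=cv2.cvtColor(im,cv2.COLOR_BGR2HSV)
roi=np.zeros(im.shape[:2],np.uint8);roi[120:330,240:400]=1
m=((h[...,2]>190)&(h[...,0]>10)&(h[...,0]<35)).astype(np.uint8)*roi
for y in range(126,322,8):
    xs=np.where(m[y])[0]
    if len(xs): print(y,xs.min(),xs.max(),end=" | ")
    if len(xs) and y<240:
        a=ray(c,(xs.min()-.5,y),.028,P);b=ray(c,(xs.max()+.5,y),.028,P);print(((a+b)/2)[:2].round(4),np.hypot(*(a-b)[:2]).round(4))
ys=np.where(m[:,300:340].sum(1)>5)[0];print("\nrows",ys.min(),ys.max())
for n,uv,z in [("tipL",(292,ys.max()+.5),.02),("tipR",(350,ys.max()+.5),.02),("bL",(291,242),.02),("bR",(351.5,242),.02),("fl",(215,356.5),.072),("fr",(418.5,358),.072),("hl",(189,122.5),.072),("hr",(445,126.5),.072)]: print(n,ray(c,uv,z,P).round(4))
```

```text
126 309 333 | [ 0.4416 -0.0149] 0.0218
134 309 333 | [ 0.4483 -0.0157] 0.022
142 309 332 | [ 0.455 -0.017] 0.0212
150 309 332 | [ 0.4619 -0.0179] 0.0214
158 309 332 | [ 0.4688 -0.0187] 0.0215
166 309 332 | [ 0.4759 -0.0196] 0.0216
174 309 332 | [ 0.483  -0.0205] 0.0218
182 309 332 | [ 0.4902 -0.0214] 0.0219
190 309 332 | [ 0.4975 -0.0223] 0.0221
198 309 332 | [ 0.5049 -0.0232] 0.0222
206 309 332 | [ 0.5125 -0.0241] 0.0224
214 309 332 | [ 0.5201 -0.0251] 0.0225
222 309 332 | [ 0.5278 -0.026 ] 0.0227
230 309 332 | [ 0.5356 -0.027 ] 0.0228
238 310 332 | [ 0.5436 -0.0275] 0.022
246 291 351 | 254 291 350 | 262 291 350 | 270 291 350 | 278 291 350 | 286 292 350 | 294 292 349 | 302 292 349 | 310 292 349 | 
rows 124 313
tipL [ 0.6248 -0.0681  0.02  ]
tipR [ 0.6323 -0.0079  0.02  ]
bL [ 0.5466 -0.0576  0.02  ]
bR [0.554  0.0014 0.02  ]
fl [ 0.632  -0.1378  0.072 ]
fr [0.6572 0.0497 0.072 ]
hl [ 0.4256 -0.1141  0.072 ]
hr [0.4525 0.0789 0.072 ]
```

The estimates agree and the hand is centred over the grip. Descending so the grasp point ends at z of about 0.029.

Request:
send_rows([
  [0, 0, 40, 0, 0, 0, 85],
  [0, 0, 40, 0, 0, 0, 85],
  [0, 0, 40, 0, 0, 0, 85],
  [0, 0, 40, 0, 0, 0, 85],
  [0, 0, 20, 0, 0, 0, 85],
])

```text
clock: 2.4
ee_pos: [0.5091, -0.0232, 0.2199]
orientation: [[-0.993, 0.121, -0.006], [0.121, 0.993, 0.001], [0.006, 0.0, -1.0]]
force: [-1.3, 0.8, 0.3]
finger_gap: 0.0847
```

Request:
send_rows([
  [0, 0, 15, 0, 0, 0, 85],
  [0, 0, 15, 0, 0, 0, 70],
  [0, 0, 10, 0, 0, 0, 60],
  [0, 0, 0, 0, 0, 0, 50],
  [0, 0, 0, 0, 0, 0, 50],
])

```text
clock: 2.82
ee_pos: [0.5114, -0.0239, 0.1846]
orientation: [[-0.993, 0.12, -0.001], [0.12, 0.993, 0.0], [0.001, 0.0, -1.0]]
force: [0.1, 0.6, 0.9]
finger_gap: 0.0501
```

Request:
send_rows([
  [0, 0, 0, 0, 0, 0, 30],
  [0, 0, 0, 0, 0, 0, 10],
  [0, 0, 0, 0, 0, 0, 5],
  [0, 0, 0, 0, 0, 0, 5],
  [0, 0, 0, 0, 0, 0, 5],
])

```text
clock: 3.23
ee_pos: [0.5123, -0.0242, 0.1863]
orientation: [[-0.993, 0.12, 0.003], [0.12, 0.993, -0.001], [-0.003, -0.0, -1.0]]
force: [-1.2, 0.4, 5.2]
finger_gap: 0.0202
```

Request:
send_rows([
  [0, 0, 0, 0, 0, 0, 5],
  [0, 0, 0, 0, 0, 0, 5],
  [0, 0, 0, 0, 0, 0, 5],
])

```text
clock: 3.48
ee_pos: [0.5123, -0.0242, 0.1863]
orientation: [[-0.993, 0.12, 0.003], [0.12, 0.993, -0.0], [-0.003, -0.0, -1.0]]
force: [-1.7, 0.8, 6.6]
finger_gap: 0.0207
```

Run:
```python
from plant import sense,capture
import cv2,numpy as np
s=sense();print(s["finger_gap"],s["force"])
a=capture("side")["image"];b=capture("scene")["image"]
f=lambda im,x,y:cv2.resize(im[y:y+190,x:x+190],(400,400),interpolation=cv2.INTER_CUBIC)
cv2.imwrite("pics/g1.png",np.hstack([f(a,235,170),f(b,195,130)]))
```

```text
0.02066338504384735 [-1.67585394  0.82588107  6.57574912]
```

View pics/g1.png

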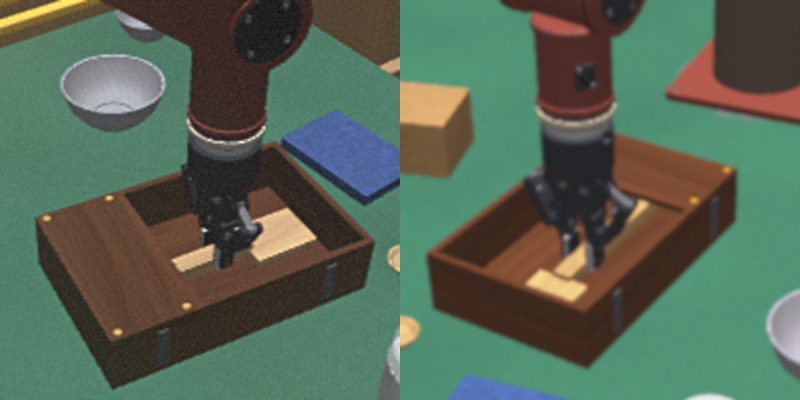

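The shaft is gripped: the gap is 21 mm and both views show the pads on the shaft. I'll lift slightly, then tilt about the handle end in small steps.

Request:
send_rows([
  [0, 0, -2, 0, 0, 0, 5],
  [5.6, 0, -6.2, 0, -0.0375, 0, 5],
  [5.6, 0, -6.2, 0, -0.0375, 0, 5],
  [5.6, 0, -6.2, 0, -0.0375, 0, 5],
  [5.6, 0, -6.2, 0, -0.0375, 0, 5],
])

```text
clock: 4.0
ee_pos: [0.4875, -0.0211, 0.2104]
orientation: [[-0.981, 0.12, 0.15], [0.118, 0.993, -0.018], [-0.151, 0.0, -0.989]]
force: [0.2, -0.1, -1.6]
finger_gap: 0.0203
```

Request:
send_rows([
  [5.6, 0, -6.2, 0, -0.0375, 0, 5],
  [5.6, 0, -6.2, 0, -0.0375, 0, 5],
  [5.6, 0, -6.2, 0, -0.0375, 0, 5],
  [5.6, 0, -6.2, 0, -0.0375, 0, 5],
  [0, 0, 0, 0, 0, 0, 5],
])

```text
clock: 4.42
ee_pos: [0.4599, -0.0177, 0.2301]
orientation: [[-0.948, 0.119, 0.294], [0.114, 0.993, -0.035], [-0.296, 0.0, -0.955]]
force: [-0.5, 0.5, -2.0]
finger_gap: 0.0204
```

Request:
send_rows([
  [0, 0, 0, 0, 0, 0, 5],
  [0, 0, 0, 0, 0, 0, 5],
])

```text
clock: 4.58
ee_pos: [0.4613, -0.018, 0.2299]
orientation: [[-0.949, 0.12, 0.293], [0.114, 0.993, -0.035], [-0.295, -0.0, -0.956]]
force: [0.6, -0.1, -0.8]
finger_gap: 0.0209
```

Run:
```python
from plant import sense,capture
import cv2,numpy as np
s=sense();print(s["finger_gap"],s["force"],s["torque"],s["ee_pos"])
a=capture("side")["image"];b=capture("scene")["image"]
f=lambda im,x,y:cv2.resize(im[y:y+190,x:x+190],(400,400),interpolation=cv2.INTER_CUBIC)
cv2.imwrite("pics/g2.png",np.hstack([f(a,235,170),f(b,195,130)]))
```

```text
0.020863825676358434 [ 0.62250058 -0.13153007 -0.81121547] [ 0.02092278  0.19712673 -0.02788484] [ 0.46127506 -0.01803957  0.22993315]
```

View pics/g2.png

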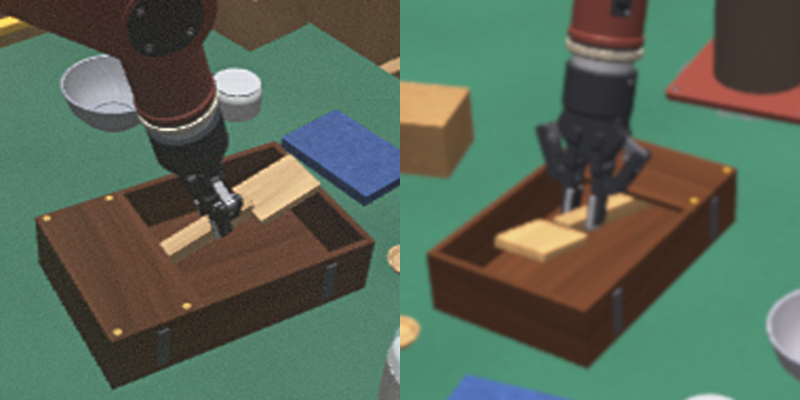

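The paddle followed and is hanging free (about 0.8 N). I'll check the predicted tip against the image before pulling it forward.

Run:
```python
from h import *
from plant import sense
s=sense();R=s["orientation"];p=s["ee_pos"]
# paddle axes: x=-toolx, y=tooly, z=-toolz ; grip offset from tcp
G=p+R@np.array([0.0023,0,.1683]);A=np.c_[-R[:,0],R[:,1],-R[:,2]]
print("grip",G,"tip",G+A@[.12,0,-.004])
for nm in("scene","side"):
    c=pickle.load(open(f"pics/{nm}0.pkl","rb"));W=np.linalg.inv(c["pose"])
    for q in([.12,-.03,.002],[.12,.03,.002],[.04,.03,.002],[.04,-.03,.002]):
        x=W@np.r_[G+A@q,1];u=np.array([c["fx"]*x[0]/x[2]+c["cx"],c["fy"]*x[1]/x[2]+c["cy"]])
        o=np.array([195,130]) if nm=="scene" else np.array([235,170])
        print(nm,q,((u-o)*400/190+[400*(nm=="scene"),0]).round(0))
```

```text
grip [ 0.50850159 -0.02371105  0.06823018] tip [ 0.62351988 -0.03756349  0.09977228]
scene [0.12, -0.03, 0.002] [497. 235.]
scene [0.12, 0.03, 0.002] [547. 251.]
scene [0.04, 0.03, 0.002] [589. 233.]
scene [0.04, -0.03, 0.002] [541. 218.]
side [0.12, -0.03, 0.002] [319. 183.]
side [0.12, 0.03, 0.002] [288. 153.]
side [0.04, 0.03, 0.002] [229. 189.]
side [0.04, -0.03, 0.002] [258. 221.]
```

The prediction matches the image within about 1 to 2 px, giving a tip at z of about 0.099 m while the handle end is under the cover. Now I pull it out along the shaft axis.

Request:
send_rows([
  [-15, 0, 0, 0, 0, 0, 5],
  [-20, 0, 0, 0, 0, 0, 5],
  [-20, 0, 0, 0, 0, 0, 5],
  [-20, 0, 0, 0, 0, 0, 5],
  [-20, 0, 0, 0, 0, 0, 5],
])

```text
clock: 5.1
ee_pos: [0.5524, -0.029, 0.2576]
orientation: [[-0.949, 0.12, 0.292], [0.114, 0.993, -0.035], [-0.294, 0.0, -0.956]]
force: [-0.0, 0.0, -1.0]
finger_gap: 0.02
```

Request:
send_rows([
  [-15, 0, 0, 0, 0, 0, 5],
  [-4, 0, 0, 0, 0, 0, 5],
  [0, 0, 0, 0, 0, 0, 5],
  [0, 0, 0, 0, 0, 0, 5],
])

```text
clock: 5.43
ee_pos: [0.5686, -0.0309, 0.2625]
orientation: [[-0.949, 0.119, 0.291], [0.114, 0.993, -0.035], [-0.293, 0.0, -0.956]]
force: [0.2, -0.7, -1.6]
finger_gap: 0.02
```

Run:
```python
from plant import sense,capture
import cv2,numpy as np
s=sense();print(s["finger_gap"],s["force"],s["torque"],s["ee_pos"])
a=capture("side")["image"];b=capture("scene")["image"]
f=lambda im,x,y:cv2.resize(im[y:y+190,x:x+190],(400,400),interpolation=cv2.INTER_CUBIC)
cv2.imwrite("pics/g3.png",np.hstack([f(a,235,170),f(b,195,130)]))
```

```text
0.020014469512155093 [ 0.16397554 -0.67876954 -1.60853619] [0.02581443 0.23967422 0.03385974] [ 0.56864224 -0.03085931  0.26251305]
```

View pics/g3.png

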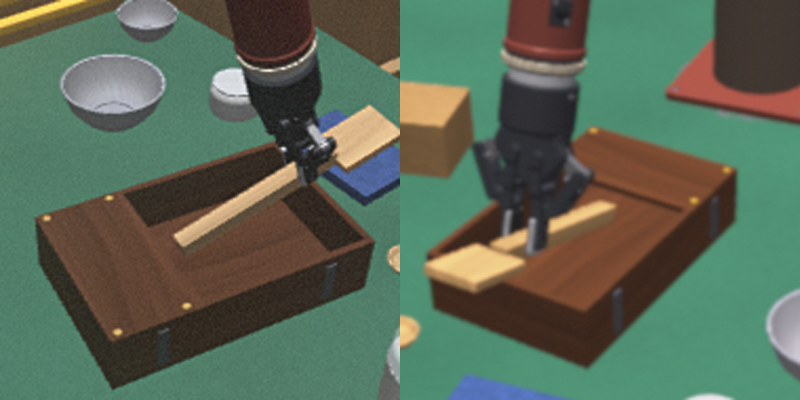

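The handle end is now clear of the cover edge. Next I lift straight up, then level.

Request:
send_rows([
  [-6, 0, -19, 0, 0, 0, 5],
  [-7.4, 0, -24, 0, 0, 0, 5],
  [-7.4, 0, -24, 0, 0, 0, 5],
  [-7.4, 0, -24, 0, 0, 0, 5],
  [-3, 0, -10, 0, 0, 0, 5],
])

```text
clock: 5.95
ee_pos: [0.5694, -0.031, 0.3729]
orientation: [[-0.947, 0.119, 0.298], [0.114, 0.993, -0.036], [-0.3, -0.0, -0.954]]
force: [0.9, -0.6, -1.2]
finger_gap: 0.0208
```

Request:
send_rows([
  [0, 0, 0, 0, 0.06, 0, 5],
  [0, 0, 0, 0, 0.06, 0, 5],
  [0, 0, 0, 0, 0.06, 0, 5],
  [0, 0, 0, 0, 0.06, 0, 5],
  [0, 0, 0, 0, 0.055, 0, 5],
])

```text
clock: 6.37
ee_pos: [0.5685, -0.0309, 0.3682]
orientation: [[-0.993, 0.12, 0.001], [0.12, 0.993, 0.0], [-0.001, 0.0, -1.0]]
force: [1.4, -0.6, -0.9]
finger_gap: 0.0208
```

Request:
send_rows([
  [0, 0, 0, 0, 0, 0, 5],
  [0, 0, 0, 0, 0, 0, 5],
])

```text
clock: 6.53
ee_pos: [0.569, -0.0309, 0.3681]
orientation: [[-0.993, 0.119, 0.005], [0.119, 0.993, -0.0], [-0.005, 0.0, -1.0]]
force: [-0.3, -0.5, -2.4]
finger_gap: 0.0205
```

Request:
send_rows([
  [6, 18, 0, 0, 0, 0, 5],
  [11, 31, 0, 0, 0, 0, 5],
  [12, 34, 0, 0, 0, 0, 5],
  [12, 34, 0, 0, 0, 0, 5],
  [12, 34, 0, 0, 0, 0, 5],
])

```text
clock: 6.95
ee_pos: [0.5337, 0.1265, 0.3686]
orientation: [[-0.993, 0.12, 0.007], [0.12, 0.993, -0.0], [-0.007, 0.001, -1.0]]
force: [0.7, -0.2, -0.9]
finger_gap: 0.0202
```

Request:
send_rows([
  [12, 34, 0, 0, 0, 0, 5],
  [12, 34, 0, 0, 0, 0, 5],
  [12, 34, 0, 0, 0, 0, 5],
  [12, 32, 0, 0, 0, 0, 5],
  [9, 23, 0, 0, 0, 0, 5],
])

```text
clock: 7.37
ee_pos: [0.4953, 0.2904, 0.3684]
orientation: [[-0.993, 0.118, 0.006], [0.118, 0.993, 0.001], [-0.006, 0.002, -1.0]]
force: [0.2, -0.2, -1.4]
finger_gap: 0.0205
```

Request:
send_rows([
  [0, 0, 0, 0, 0, 0, 5],
  [0, 0, 20, 0, 0, 0, 5],
  [0, 0, 20, 0, 0, 0, 5],
  [0, 0, 0, 0, 0, 0, 5],
  [0, 0, 0, 0, 0, 0, 5],
])

```text
clock: 7.78
ee_pos: [0.4963, 0.2873, 0.3273]
orientation: [[-0.993, 0.12, 0.002], [0.12, 0.993, -0.002], [-0.003, -0.001, -1.0]]
force: [0.1, -0.2, -1.2]
finger_gap: 0.0206
```

Run:
```python
from plant import sense,capture
from h import *
s=sense();print(s["clock"],s["finger_gap"],s["force"],s["torque"],s["ee_pos"],s["orientation"].round(3).tolist())
R=s["orientation"];p=s["ee_pos"];G=p+R@np.array([0.0023,0,.1683]);A=np.c_[-R[:,0],R[:,1],-R[:,2]]
print("blade",G+A@[.08,0,-.004])
cs=[capture("side"),capture("scene")]
for nm,c in zip(("side","scene"),cs):
    W=np.linalg.inv(c["pose"]);o=np.array([220,110] if nm=="side" else [290,180])
    for q in([.12,-.03,.002],[.12,.03,.002],[.04,.03,.002],[.04,-.03,.002]):
        x=W@np.r_[G+A@q,1];u=np.array([c["fx"]*x[0]/x[2]+c["cx"],c["fy"]*x[1]/x[2]+c["cy"]])
        print(nm,q,((u-o)*400/190+[400*(nm=="scene"),0]).round(0))
f=lambda im,x,y:cv2.resize(im[y:y+190,x:x+190],(400,400),interpolation=cv2.INTER_CUBIC)
cv2.imwrite("pics/g4.png",np.hstack([f(cs[0]["image"],220,110),f(cs[1]["image"],290,180)]))
```

```text
7.7833 0.020573151788560427 [ 0.12270044 -0.22616338 -1.201284  ] [-0.03397744 -0.03981339  0.01044325] [0.49626921 0.28726639 0.32726534] [[-0.993, 0.12, 0.002], [0.12, 0.993, -0.002], [-0.003, -0.001, -1.0]]
blade [0.57383903 0.27768533 0.1551732 ]
side [0.12, -0.03, 0.002] [182. 146.]
side [0.12, 0.03, 0.002] [160. 125.]
side [0.04, 0.03, 0.002] [104. 139.]
side [0.04, -0.03, 0.002] [124. 161.]
scene [0.12, -0.03, 0.002] [599. 146.]
scene [0.12, 0.03, 0.002] [661. 165.]
scene [0.04, 0.03, 0.002] [694. 122.]
scene [0.04, -0.03, 0.002] [634. 104.]
```

View pics/g4.png

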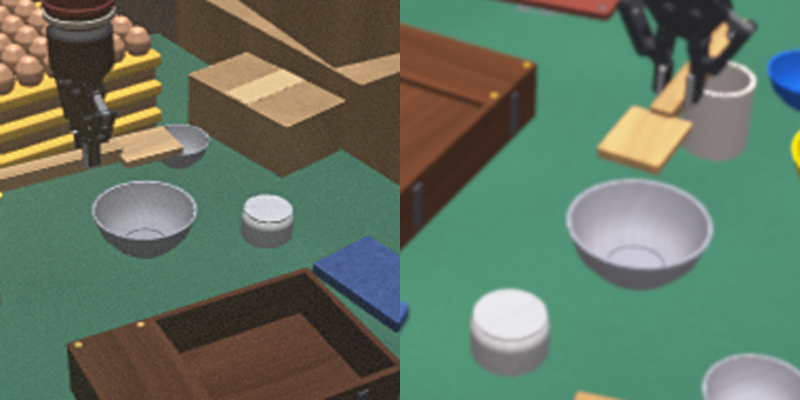

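The blade corners match the predictions, and the computed blade centre (0.574, 0.278, 0.155) is over the bowl. Lowering 25 mm, which leaves the handle well above the mug.

Request:
send_rows([
  [0, 0, 12, 0, 0, 0, 5],
  [0, 0, 13, 0, 0, 0, 5],
  [0, 0, 0, 0, 0, 0, 5],
  [0, 0, 0, 0, 0, 0, 5],
  [0, 0, 0, 0, 0, 0, 5],
])

```text
clock: 8.3
ee_pos: [0.4971, 0.2879, 0.3034]
orientation: [[-0.993, 0.12, 0.004], [0.12, 0.993, -0.001], [-0.005, -0.0, -1.0]]
force: [0.5, 0.0, -0.7]
finger_gap: 0.0205
```

Request:
send_rows([
  [0, 0, 0, 0, 0, 0, 5],
  [0, 0, 0, 0, 0, 0, 5],
  [0, 0, 0, 0, 0, 0, 5],
  [0, 0, 0, 0, 0, 0, 5],
])

```text
clock: 8.63
ee_pos: [0.4972, 0.288, 0.3041]
orientation: [[-0.993, 0.119, 0.006], [0.119, 0.993, -0.0], [-0.006, 0.0, -1.0]]
force: [0.7, 1.3, -0.7]
finger_gap: 0.0201
```

Run:
```python
from plant import sense,capture
from h import *
s=sense();print(s["clock"],s["finger_gap"],s["force"],s["ee_pos"],abs(s["joint_vel"]).max())
R=s["orientation"];p=s["ee_pos"];G=p+R@np.array([0.0023,0,.1683]);A=np.c_[-R[:,0],R[:,1],-R[:,2]]
print("blade",G+A@[.08,0,-.004])
cv2.imwrite("pics/g5.png",capture("scene")["image"])
```

```text
8.6333 0.020108876709102608 [ 0.65095194  1.297964   -0.69267148] [0.49721306 0.28800633 0.30405925] 0.00423556375854465
blade [0.57530983 0.2786682  0.13219223]
```

View pics/g5.png

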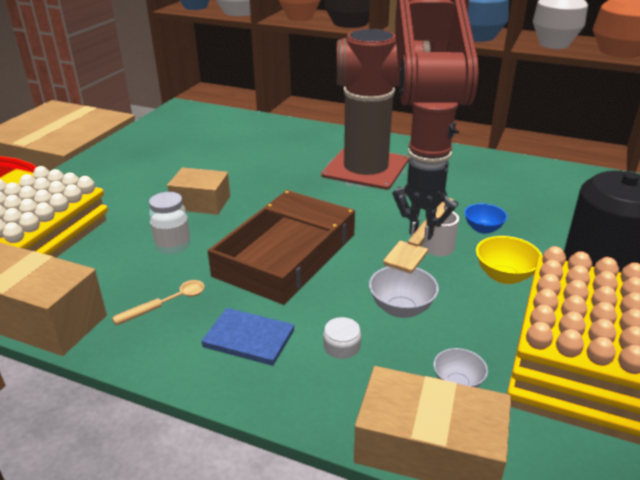

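The picture shows the paddle held level with its blade at about (407,256), above the bowl at (403,292). Bowl, mug, jar and the rest are where they started. Handing in.

```bash
python3 -c "from plant import hand_in;print(hand_in())"
```

```text
the job is handed in; nothing more can be done
None
```

I gripped the paddle by the shaft, tilted it about 0.3 rad with the handle end still under the cover, and drew it out blade first. I then levelled it, carried it over the larger steel bowl and handed it in there at 8.7 s, still held.

- **Tilting out:** the tip was at about z = 0.10 m while the handle end was under the cover, and the predicted blade corners matched both images within 1–2 px there (up to about 3 px in the scene view).
- **Final pose:** the blade centre works out to (0.575, 0.279, 0.132), against a measured bowl axis of about (0.574, 0.279). The paddle is level within about 0.01 rad.
- **Grip and contact:** the finger gap was 20 mm and the arm was still. The last force reading was about (0.7, 1.3, -0.7) N; the 1.3 N sideways I took as sensor noise, since no contact was visible.
- **Other objects:** in the last picture, nothing else had visibly moved.

No check failed. The two fixed cameras differed by about 5 mm on the bowl's centre, so I used the average. The handle ends above the mug with about 35–40 mm of computed clearance.

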